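# Press the tile frame's last rail home with the ratchet clamp

### The job

Pump the trigger of the bench clamp until its pad has pushed the frame's last wooden rail fully home and bites firmly on it, feeling the load so that the pad never crushes the rail; then press the red release knob down so that the pad runs all the way back. Work the clamp only by its trigger and release, keep your hands off the pad, its ram and the frame, and leave the tile, jar and brush where they are.

Things in the scene. Friction and masses are not known exactly. Their poses are not given: they have to be found in the camera images.
- jig: wooden board 470 x 180 x 18 mm with a blue clamp housing (165 x 50 mm, top 84 mm above the table) bolted on it. Fixed. Origin on the table under the clamp; its +x axis is the pressing direction, from clamp to frame; board spans x -140 to 330 mm, housing -125 to 40 mm. A black upright grip (14 mm thick along x, 34 mm wide, top at 160 mm height) stands on the housing at x = -26 mm
- trigger_knob (a point): centre of the orange cross roller (radius 8 mm, 44 mm long along jig y) on top of the trigger lever, 100 mm from its pivot; at rest at x = 38, y = 0, height 167 mm in the jig frame. Push or squeeze it along jig -x towards the grip: 47 mm is a full stroke, on a flat arc; it springs back when let go. Outer faces of roller and grip are 79 mm apart at rest; the space on its +x side is clear
- trigger (a joint): trigger angle, rad: 0 at rest, 0.48 fully pulled; the roller's motion moves the ram 0.4 as far. Held still, the roller pushes back with 4 to 5 N unloaded, 10 N while the rail slides, in general about 5.5 N plus 0.37 of the pad's load. In motion a click over a tooth adds up to 5 N for a moment: judge the load at rest. Use long strokes (over 40 mm): short ones may not win a tooth under load
- release_top (a point): centre of the top face of the red round release knob (29 mm across) on the housing, at x = -95, y = 0, height 106 mm in the jig frame; press it straight down with closed fingertips
- release (a joint): how far the release knob is pressed, m: 0 up, 0.010 fully down against its stop. It springs up by itself. Pressed 8 mm or more, with the trigger at rest, it frees the ram, and a spring draws ram and pad back in less than a second. It needs about 2 to 5 N
- pad: orange pad (46 mm wide, 30 mm tall, 12 mm thick) at the front of the ram; origin at the centre of its front face, 36 mm above the table; fully back its x is 97 mm in the jig frame. It sits on a spring (4 N per mm), so once the rail is home the load rises by about 3 to 4 N per mm of ram
- frame: wooden picture frame 160 x 150 x 30 mm around a blue and ochre tile, with its dark end stop, fixed on the jig board; axes as the jig; origin on the board's top, 80 mm in +x from the pad-side face of the closed rail. Its place along the board varies by 18 mm
- rail (a joint): gap of the frame's last rail (22 x 150 x 30 mm, on the pad's side), m: 0 fully home, 6 to 14 mm at the start; about 14 N moves it on its dowels. A firm bite is 28 to 40 N from the pad, felt as 16 to 20 N on the roller held still for half a second; under 25 N (14.5 N on the roller) is too weak, over 45 N (22 N on the roller) crushes the rail
- tile: loose decorated tile 90 x 90 x 10 mm, origin under its centre; leave alone
- glaze: loose blue jar, 60 mm across, 85 mm tall, origin under its centre; leave alone
- brush: loose wide brush about 200 mm long, 20 mm tall, lying along its x axis; leave alone
- ram: steel ratchet bar that carries the pad, mostly hidden in the housing; slides 58 mm along jig x, origin as the jig's when fully back. Teeth 5.8 mm apart: each stroke spends up to 6 mm of ram travel picking up a tooth, and when the trigger goes back the ram slips back to its last tooth (up to 6 mm) and loses that much bite, so the bite counts while the trigger is held pulled

How it is judged (in metres and radians):
On the way, in this order (a step that is already met when the one before it is completed fails the run):
1. the rail is fully home (within 1 mm) and the pad bites on it with more than 25 N (value of joint rail below 0.001 m and contact force between pad and frame above 25 N), for 0.2 s.
2. the release knob is pressed down at least 4 mm (value of joint release above 0.004 m), for 0.1 s.
At the end, for the whole second after the job is handed in: Rail home within 1 mm, pad run back to within 6 mm of its rearmost place (jig x below 103 mm) and at rest, release knob up (within 1.5 mm), trigger at rest (below 0.05 rad) (value of joint rail below 0.001 m and x of pad in the frame of jig below 0.103 m and value of joint release below 0.0015 m and value of joint trigger below 0.05 rad and linear speed of pad below 0.01 m/s); the robot touches nothing.
It fails at once if the pad presses the rail with more than 45 N (the wood is crushed) (contact force between pad and frame above 45 N).
It fails at once if the robot touches the pad, its ram or the frame (contact force between any of the arm, the fingers and ram above 1 N or contact force between any of the arm, the fingers and frame above 1 N).
It fails at once if the tile, jar or brush is shifted by more than 15 mm (distance of any of tile, glaze, brush from where it was at the start of the episode above 0.015 m).
It also fails if it takes over 64 s, if anything falls off the work surface, if the arm or the gripper's body presses on something with over 40 N, if the wrist force passes 120 N, or if a joint passes its speed limit or range.

### The arm

A 7-joint arm with a two-finger parallel gripper is mounted at the origin on the work surface. World frame = base frame: x ahead of the robot, y to its left, z up, the work surface at z = 0. Lengths are in mm, angles in rad, forces in N, time in s.
With the tool pointing down it reaches from about 400 to 875 mm from the base axis. Payload 19.3 kg.
Tool frame: the origin (TCP) lies at the very end of the fingers, on their centre line; the grasp point (between the pads) lies 19 mm behind it (grip_point_offset is the z of the grasp point in the tool frame, in mm); z points along the fingers, y is the line along which they close (so a half turn about z gives the same grasp; the last joint's range is limited). The gripper opens to 85 mm and grips with 20 to 120 N. Pads are 22 mm wide; open, the fingers measure 114 mm over their backs; the gripper's body (76 mm by 85 mm) begins 54 mm behind the grasp point. The pads swing forward as they close: fully open they stand 13 mm farther back than shut.
Start: joints at [1.244, 0.521, -0.036, 1.599, 0.021, 1.021, -0.113], TCP at [158.714, -604.504, 231.291] pointing down, gripper open.
Joint ranges: [-2.91, 2.91], [-0.3, 2.13], [-1.5, 1.42], [0.17, 2.43], [-1.26, 4.41], [0.16, 1.93], [-2.52, 2.52]. Speed limits (rad/s): [1.89, 1.89, 2.39, 2.39, 3.01, 3.01, 3.01].

### API

Orientations are given as a 3x3 rotation matrix whose columns are the frame's x, y, z axes.
In Python, from workcell import movep, movel, goto_joints, open_gripper, clamp, wait, inverse_kinematics, read_state, camera, PlanningError, finish_job, grip_point_offset gives the robot as it stands. Calls block until the motion is done:
- movep(position, orientation): joint-space move of the TCP to a pose.
- movel(position, frame=None, max_speed=150, guard=None): straight line of the TCP; frame=None keeps the orientation; max_speed is the mean speed in mm/s. With guard (N) it stops when the force on the tool has changed by that much, and returns True; else False.
- goto_joints(angles): joint-space move.
- open_gripper() and clamp(): open the fingers fully, or close them until they stop; the grip force is fixed at half the most.
- wait(seconds).
- inverse_kinematics(position, orientation): joint angles nearest the present ones, or None.
- read_state(): the state.
- camera(name): name is "scene" or "side" or "wrist"; returns a dict with "image" (420x560x3 uint8, blue, green, red), "range_z" (420x560 float32, mm along the optical axis (not along the pixel's ray), 0 where there is no reading), "fx", "fy", "cx", "cy" (pixels), "cam_to_world" (4x4, takes a point from camera to world coordinates). Camera axes: x right, y up, looking along -z (the intrinsics and any distortion apply to the point x, -y, -z); pixel columns grow to the right and rows downward; lengths in mm; the calibration is good to about 2 mm. A picture is of the moment at which its call begins.
A pose or a line that the arm cannot do raises PlanningError and nothing moves.
- finish_job(): hands the job in; it is judged then, once.
The state is a dict: "time": time; "qpos": joint angles; "qvel": joint speeds; "joint_efforts": joint torques, N m; "eef_pos": TCP position; "tool_rot": TCP orientation; "ft_force": force on the tool from outside, world axes, zero at the start; "torque": the same for the moment, N m; "finger_gap": finger opening in mm; "gripper_force": force on a finger pad.
Only numpy, scipy, OpenCV 4.12 (cv2) and the standard library are available. Lean on these libraries where they do the work, as an engineer would, in place of code of your own. Each camera call takes 0.05 s, during which the arm holds its last target. There are 200 camera calls.

## Working session

There is one attempt and no reset: what is moved stays moved. The work goes in short steps, each a Python script; the robot and the scene stay as the last script left them, time stands still between calls to the robot, and variables do not carry over. Pictures are saved under pics/ and viewed, at most 10 in all, crops included, and the job is handed in when it is done.

```bash
ls; mkdir -p pics
python3 - <<'E'
from workcell import *
import cv2,numpy as np,pickle
d={n:camera(n) for n in("scene","side","wrist")}
pickle.dump(d,open("v0.pkl","wb"))
for n in d: 
    cv2.imwrite(f"pics/{n}0.png",d[n]["image"]); print(n,d[n]["fx"],d[n]["cx"],d[n]["cy"],np.round(d[n]["cam_to_world"],3).tolist(),[k for k in d[n]])
s=read_state();print(s["time"],s["ft_force"],s["tool_rot"],s["finger_gap"],grip_point_offset)
E
```

```text
pics
scene 385.5850335649276 282.93249791020384 216.89551758487931 [[0.568, -0.541, 0.62, 1120.394], [0.823, 0.364, -0.436, -361.759], [0.01, 0.758, 0.652, 636.442], [0.0, 0.0, 0.0, 1.0]] ['image', 'range_z', 'fx', 'fy', 'cx', 'cy', 'cam_to_world']
side 388.5992157143854 279.5735152873786 204.32549723467704 [[0.987, 0.124, -0.098, 566.275], [-0.158, 0.768, -0.621, -492.497], [-0.001, 0.629, 0.778, 710.962], [0.0, 0.0, 0.0, 1.0]] ['image', 'range_z', 'fx', 'fy', 'cx', 'cy', 'cam_to_world']
wrist 321.5678471760378 277.3496437892773 203.06146494773492 [[0.255, 0.923, 0.29, 233.778], [-0.967, 0.243, 0.075, -584.81], [-0.002, -0.3, 0.954, 373.381], [0.0, 0.0, 0.0, 1.0]] ['image', 'range_z', 'fx', 'fy', 'cx', 'cy', 'cam_to_world']
0.15 [-0.24506848  0.13671264 -0.95281612] [[ 9.67218454e-01  2.53945631e-01 -2.79280035e-04]
 [ 2.53945776e-01 -9.67218121e-01  8.06257277e-04]
 [-6.53791984e-05 -8.50748902e-04 -9.99999636e-01]] 85.26943176757034 -18.700000000000003
```

View pics/scene0.png

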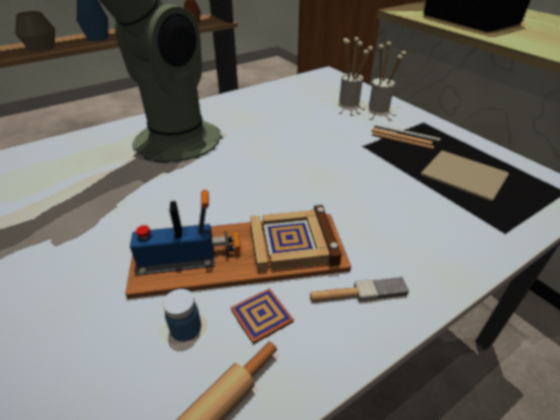

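View pics/side0.png

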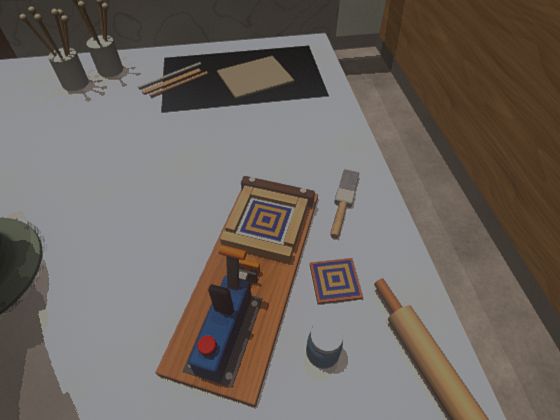

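The scene view shows the red knob at (143,232), the roller at (205,197), the grip at (175,215) and the frame at (290,238). The side view shows the red knob at (207,345), the roller near (233,253), and the jar, tile and brush on the right. Next I measure these from both views.

```bash
cat > vis.py <<'E'
import numpy as np,cv2
def ray(c,uv):
    M=c["cam_to_world"];d=np.array([(uv[0]-c["cx"])/c["fx"],-(uv[1]-c["cy"])/c["fy"],-1.])
    return M[:3,3],M[:3,:3]@d
def plane(c,uv,z):
    o,d=ray(c,uv);return o+d*(z-o[2])/d[2]
def tri(c1,p1,c2,p2):
    o1,d1=ray(c1,p1);o2,d2=ray(c2,p2)
    t=np.linalg.lstsq(np.c_[d1,-d2],o2-o1,rcond=None)[0]
    a,b=o1+t[0]*d1,o2+t[1]*d2;return (a+b)/2,np.linalg.norm(a-b)
def cloud(c):
    z=c["range_z"];v,u=np.mgrid[:z.shape[0],:z.shape[1]]
    P=np.stack([(u-c["cx"])/c["fx"]*z,-(v-c["cy"])/c["fy"]*z,-z],-1)
    W=P@c["cam_to_world"][:3,:3].T+c["cam_to_world"][:3,3];W[z<=0]=np.nan;return W
def mask(c,lo,hi,box=None):
    m=cv2.inRange(cv2.cvtColor(c["image"],cv2.COLOR_BGR2HSV),lo,hi)
    if box: b=np.zeros_like(m);x0,y0,x1,y1=box;b[y0:y1,x0:x1]=255;m&=b
    return m
E
python3 - <<'E'
import pickle;from vis import *
d=pickle.load(open("v0.pkl","rb"))
for n,rb,ob in(("scene",(130,215,160,245),(190,180,220,215)),("side",(190,330,225,360),(212,240,265,275))):
    c=d[n];h=cv2.cvtColor(c["image"],cv2.COLOR_BGR2HSV);W=cloud(c)
    for nm,m in(("red",mask(c,(0,190,120),(4,255,255),rb)|mask(c,(174,190,120),(180,255,255),rb)),("or",mask(c,(5,170,120),(18,255,255),ob))):
        k,l,st,ce=cv2.connectedComponentsWithStats(m)
        for i in range(1,k):
            if st[i,4]>15:
                p=W[l==i];print(n,nm,st[i],ce[i].round(1),np.nanmedian(p,0).round(1),"ztop",np.nanpercentile(p[:,2],95).round(1))
    r=cv2.resize(c["image"][150:400,100:360],None,fx=3 if 0 else 2.4,fy=2.4,interpolation=cv2.INTER_CUBIC);cv2.imwrite(f"pics/c_{n}.png",r)
    z=W[...,2];hh=h[...,0]
    m=((z>13)&(z<23)&(h[...,1]>90)&(hh<20)).astype(np.uint8)*255
    m=cv2.morphologyEx(m,cv2.MORPH_OPEN,np.ones((3,3)))
    k,l,st,ce=cv2.connectedComponentsWithStats(m)
    for i in np.argsort(-st[1:,4])[:3]+1:
        p=W[l==i];print(n,"board",st[i],np.nanmedian(p[:,2]),cv2.minAreaRect(p[:,:2].astype(np.float32)))
    # housing top
    m=(z>79)&(z<89)&(hh>95)&(hh<125)&(h[...,1]>100);p=W[m];print("housing",m.sum(),cv2.minAreaRect(p[:,:2].astype(np.float32)))
    m=(z>13)&(z<54)
E
```

```text
scene red [137 227  12   7  66] [142.2 230.1] [ 492.5 -266.1  106.2] ztop 107.7
scene or [202 191   6  13  70] [204.5 197.1] [ 548.4 -146.8  175.2] ztop 176.4
scene board [ 126  215  224   80 4571] 18.671286448655223 ((569.5416259765625, -94.08074951171875), (465.1695251464844, 177.4597930908203), 64.90631103515625)
scene board [311 288  47  11 299] 18.73213449858224 ((781.6409301757812, 3.8424835205078125), (95.00273895263672, 13.169007301330566), 63.89191818237305)
scene board [364  34   3   3   9] 18.714459133605942 ((-474.5948181152344, 1292.999267578125), (11.783388137817383, 17.35356903076172), 46.54376220703125)
housing 989 ((513.0223388671875, -217.93905639648438), (159.13523864746094, 44.827598571777344), 64.20732116699219)
side red [198 336  17  17 113] [206.7 342.6] [ 488.1 -263.7  106.7] ztop 108.8
side or [219 245  27  13 189] [231.7 251. ] [ 542.1 -148.3  175.2] ztop 177.4
side or [239 259  20   8  98] [249.3 262.4] [568.8 -99.8  51.4] ztop 53.1
side board [ 156  208  158  197 8138] 18.88366779696554 ((557.5567626953125, -115.84246826171875), (424.6456298828125, 179.15695190429688), 64.82826232910156)
side board [331 202  15  33 254] 18.821607116737823 ((778.5042114257812, 2.462512969970703), (92.95389556884766, 17.18494415283203), 63.32535934448242)
side board [550  46  10   9  41] 17.93558421728551 ((1674.1009521484375, 575.0806274414062), (52.79543685913086, 8.315109252929688), 82.8038558959961)
housing 1451 ((507.5258483886719, -221.1236114501953), (158.5106964111328, 48.034725189208984), 64.24576568603516)
```

Run:
```python
import cv2,numpy as np
a=cv2.imread("pics/scene0.png")[170:310,110:360];b=cv2.imread("pics/side0.png")[160:400,150:330]
cv2.imwrite("pics/crop1.png",np.hstack([cv2.resize(a,(450,252)),cv2.resize(b,(337,450))[:252]]) if 0 else cv2.resize(b,(450,600),interpolation=cv2.INTER_CUBIC))
```

```text
(no output)
```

View pics/crop1.png

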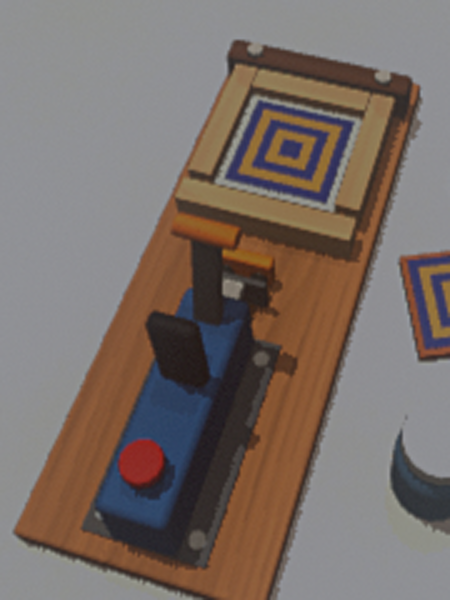

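The enlarged side view shows the pad close in front of the rail. The roller is at crop (205,232) and the knob at crop (141,462). Next I triangulate those two points and measure the rail in the jig frame.

```bash
cat >> vis.py <<'E'
YAW=np.deg2rad(64.7);JX=np.array([np.cos(YAW),np.sin(YAW),0]);JY=np.array([-JX[1],JX[0],0]);JO=np.array([529.5,-180.,0])
def w(x,y,z):return JO+JX*x+JY*y+np.array([0,0,z])
def j(P):P=np.asarray(P)-JO;return np.stack([P@JX,P@JY,P[...,2]],-1)
E
python3 - <<'E'
import pickle;from vis import *
d=pickle.load(open("v0.pkl","rb"));s,e=d["scene"],d["side"]
print("red vis-centre tri",tri(s,(142.2,230.1),e,(206.7,342.6)),"roller",tri(s,(204.5,197.1),e,(231.7,251)))
for n,c,box in(("scene",s,(130,215,160,245)),("side",e,(190,330,225,360))):
    W=j(cloud(c));h=cv2.cvtColor(c["image"],cv2.COLOR_BGR2HSV)
    m=((mask(c,(0,190,120),(4,255,255),box)|mask(c,(174,190,120),(180,255,255),box))>0)&(abs(W[...,2]-106)<3.5)
    p=W[m];print(n,"red jig",p.min(0).round(1),p.max(0).round(1),np.median(p,0).round(1))
    b=(W[...,2]>162)&(W[...,2]<182)&(abs(W[...,1])<35)&(W[...,0]>10)&(W[...,0]<70);p=W[b];print(" roller",b.sum(),p.min(0).round(1),p.max(0).round(1),np.median(p,0).round(1))
    b=(W[...,2]>154)&(W[...,2]<163)&(abs(W[...,1])<35)&(W[...,0]>-60)&(W[...,0]<0);p=W[b];print(" grip",b.sum(),p.min(0).round(1),p.max(0).round(1))
    b=(W[...,2]>44)&(W[...,2]<56)&(abs(W[...,1])<30)&(W[...,0]>75)&(W[...,0]<330)
    x=W[b][:,0];print(" top x hist",[(80+4*i,int(k)) for i,k in enumerate(np.histogram(x,np.arange(80,330,4))[0])])
E
```

```text
red vis-centre tri (array([ 487.00682959, -264.51490532,  102.89118036]), np.float64(2.211516519305513)) roller (array([ 542.00711011, -144.49144342,  169.87399489]), np.float64(0.6129896757072666))
scene red jig [-104.6  -12.1  102.7] [-83.    8.1 108.5] [-94.4  -2.7 106.2]
 roller 151 [ 28.6 -20.  162.2] [ 44.6  24.9 177.3] [ 37.3  -2.5 173.7]
 grip 79 [-33.5 -14.2 154.3] [-20.6  20.2 162.2]
 top x hist [(80, 2), (84, 30), (88, 29), (92, 27), (96, 1), (100, 0), (104, 0), (108, 0), (112, 0), (116, 0), (120, 0), (124, 8), (128, 33), (132, 37), (136, 34), (140, 34), (144, 33), (148, 10), (152, 0), (156, 0), (160, 0), (164, 0), (168, 0), (172, 0), (176, 0), (180, 0), (184, 0), (188, 0), (192, 0), (196, 0), (200, 0), (204, 0), (208, 0), (212, 0), (216, 0), (220, 0), (224, 0), (228, 0), (232, 0), (236, 0), (240, 0), (244, 0), (248, 0), (252, 0), (256, 24), (260, 31), (264, 33), (268, 32), (272, 32), (276, 33), (280, 47), (284, 22), (288, 22), (292, 25), (296, 28), (300, 30), (304, 1), (308, 0), (312, 0), (316, 0), (320, 0), (324, 0)]
side red jig [-110.4  -11.1  103.9] [-84.4  14.5 109.4] [-94.2   2.  106.7]
 roller 272 [ 27.  -19.7 162.6] [ 44.1  24.1 177.8] [ 32.2   1.4 174.2]
 grip 182 [-35.7 -14.4 154.2] [-22.1  18.8 162.8]
 top x hist [(80, 41), (84, 51), (88, 32), (92, 14), (96, 0), (100, 0), (104, 0), (108, 0), (112, 0), (116, 0), (120, 0), (124, 58), (128, 49), (132, 50), (136, 48), (140, 49), (144, 37), (148, 2), (152, 0), (156, 0), (160, 0), (164, 0), (168, 0), (172, 0), (176, 0), (180, 0), (184, 0), (188, 0), (192, 0), (196, 0), (200, 0), (204, 0), (208, 0), (212, 0), (216, 0), (220, 0), (224, 0), (228, 0), (232, 0), (236, 0), (240, 0), (244, 0), (248, 0), (252, 1), (256, 52), (260, 35), (264, 36), (268, 37), (272, 37), (276, 54), (280, 59), (284, 31), (288, 30), (292, 31), (296, 30), (300, 22), (304, 0), (308, 0), (312, 0), (316, 0), (320, 0), (324, 0)]
```

The sizes match: knob radius, roller length 44 mm, grip and heights. The rail face is at about x=126 and the roller centre at (37, +1.5). I'll approach with closed fingers on the roller's +x side and make the first stroke.

```bash
cat > rb.py <<'E'
from workcell import *
from vis import *
Z=154;YC=1.5
def R(sgn=1):
    x=JX*sgn;z=np.array([0,0,-1.]);return np.c_[x,np.cross(z,x),z]
def f0(n=5):
    a=[]
    for _ in range(n): a.append(read_state()["ft_force"]);wait(0.02)
    return np.mean(a,0)
def st():
    s=read_state();return s["time"],j(s["eef_pos"]).round(1)
E
python3 - <<'E'
from rb import *
clamp()
for sg in(1,-1): print(sg,inverse_kinematics(w(75,YC,260),R(sg)))
q={sg:inverse_kinematics(w(75,YC,260),R(sg)) for sg in(1,-1)}
q0=read_state()["qpos"];sg=min([k for k in q if q[k] is not None],key=lambda k:abs(np.array(q[k])-q0).max())
open("sg","w").write(str(sg))
movep(w(75,YC,260),R(sg));movel(w(75,YC,Z));wait(.2);b=f0();np.save("b.npy",b);print(st(),b,read_state()["finger_gap"])
print(movel(w(50,YC,Z),max_speed=30,guard=2.5));wait(.2)
t,p=st();print(t,p,(f0()-b)@np.c_[JX,JY,[0,0,1]])
x0=p[0]
for dx in(10,20,30,40,46):
    movel(w(x0-dx,YC,Z),max_speed=80);wait(.15);print(dx,st(),((f0(3)-b)@np.c_[JX,JY,[0,0,1]]).round(1))
np.save("x0.npy",x0)
cv2.imwrite("pics/s1.png",cv2.resize(camera("side")["image"][160:400,150:330],(450,600)))
E
```

```text
1 [ 0.47933758  0.44813929 -0.53582399  1.69233056  0.25476667  1.07119137
 -0.57771318]
-1 [ 0.89570741  0.70559809 -1.27209007  1.67261934  0.69862116  1.30028129
  2.18852546]
(4.3333, array([ 75. ,   1.2, 154.6])) [-0.06715119  0.207262   -0.55618579] -0.28346121887743314
True
5.1917 [ 55.    1.6 153.6] [ 2.60788545 -1.72380197  2.15842475]
10 (5.7, array([ 45.5,   1.5, 154. ])) [ 3.5 -1.5  1.7]
20 (6.175, array([ 35.5,   1.6, 153.9])) [ 4.3 -1.3  1.8]
30 (6.65, array([ 25.5,   1.5, 154. ])) [ 4.1 -0.6  2.7]
40 (7.125, array([ 15.5,   1.6, 153.9])) [ 4.1 -1.2 -2.3]
46 (7.575, array([  9.5,   1.7, 153.9])) [ 5.6 -0.3 -3.3]
```

```bash
cat >> rb.py <<'E'
def stroke(fast_to=45,target=17.0,end=9.5,big=5):
    b=np.load("b.npy");movel(w(64,YC,Z),max_speed=150);wait(.35)
    b=f0();np.save("b.npy",b)
    x=fast_to;movel(w(x,YC,Z),max_speed=80,guard=13)
    log=[];f=0
    while True:
        wait(.12);f=(f0(3)-b)@JX
        if f>14: wait(.2);f=(f0(5)-b)@JX
        log.append((round(float(j(read_state()["eef_pos"])[0]),1),round(float(f),1)))
        if f>=target or x<=end: break
        x=max(end,x-(big if f<8 else 3 if f<12 else 1.5));movel(w(x,YC,Z),max_speed=50)
    print("end" if f<target else "BITE",st()[0],log);return f>=target
E
python3 - <<'E'
from rb import *
stroke(fast_to=35,big=8)
cv2.imwrite("pics/s2.png",cv2.resize(camera("side")["image"][160:400,150:330],(450,600)))
E
```

```text
end 11.1417 [(35.5, 4.6), (27.3, 3.3), (19.5, 4.7), (11.7, 5.6), (10.2, 5.4)]
```

View pics/s2.png

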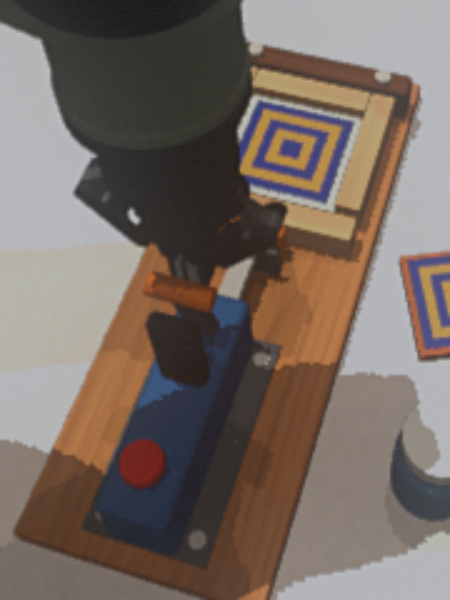

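The roller (crop 180,292) is fully pulled towards the grip. The pad (crop 280,238) has advanced almost to the rail, and nothing is loaded yet. I'll continue with monitored strokes.

Run:
```python
from rb import *
for _ in range(2):
    if stroke(fast_to=45): break
wait(.2);print(st(),(f0()-np.load("b.npy"))@JX)
```

```text
end 16.4417 [(45.3, 1.8), (40.4, 4.4), (35.3, 5.0), (30.5, 6.7), (25.8, 7.5), (21.2, 10.2), (18.3, 10.3), (15.3, 10.4), (12.3, 11.0), (10.7, 10.6)]
BITE 24.075 [(45.2, 2.2), (41.2, 7.7), (36.8, 9.9), (33.9, 10.9), (31.1, 11.3), (28.4, 12.1), (27.0, 13.2), (25.6, 13.1), (24.2, 13.5), (22.8, 14.9), (21.5, 15.9), (20.2, 16.3), (18.8, 17.4)]
(24.275, array([ 18.8,   1.1, 154.8])) 17.21627191799434
```

Run:
```python
from rb import *
wait(.5);print("hold",(f0()-np.load("b.npy"))@JX)
movel(w(66,YC,Z),max_speed=100);wait(.3)
r=R(int(open("sg").read()))
movel(w(66,YC,215),max_speed=200);movep(w(-95,1,215),r);movel(w(-95,1,118),max_speed=150);wait(.2);b=f0();print(st(),b)
g=movel(w(-95,1,100),max_speed=20,guard=2);z=st()[1][2];print(g,z,f0()-b)
g=movel(w(-95,1,95.5),max_speed=20,guard=12);wait(.8);print(g,st(),f0()-b)
```

```text
hold 17.618281990538385
(28.125, array([-95.1,   0.7, 118.6])) [-0.34472211  0.19418726  0.44378348]
True 104.7 [-0.12543285 -0.18028159 -0.30473738]
True (30.1333, array([-95.1,   1.1,  96. ])) [-2.37137628  1.03255353 12.28946472]
```

The knob is against its stop after about 10 mm. I'll retreat and check the result.

Run:
```python
from rb import *
r=R(int(open("sg").read()))
movel(w(-95,1,230),max_speed=150)
movep([350,-450,300],r);wait(.3)
e=camera("side");c=camera("scene");print(st()[0])
for v in(c,e):
    W=j(cloud(v));b=(W[...,2]>44)&(W[...,2]<56)&(abs(W[...,1])<30)&(W[...,0]>75)&(W[...,0]<330)
    print([(80+4*i,int(k)) for i,k in enumerate(np.histogram(W[b][:,0],np.arange(80,330,4))[0]) if k])
    b=(W[...,2]>100)&(W[...,2]<112)&(abs(W[...,1])<15)&(abs(W[...,0]+95)<15);print("knob z",np.median(W[b][:,2]))
    b=(W[...,2]>166)&(W[...,2]<182)&(abs(W[...,1])<35)&(W[...,0]>-20)&(W[...,0]<70);print("roller x",np.median(W[b],0))
cv2.imwrite("pics/fin.png",np.hstack([cv2.resize(e["image"][160:400,150:330],(360,480)),cv2.resize(c["image"][150:350,110:290],(432,480))]))
```

```text
32.6083
[(80, 2), (84, 30), (88, 29), (92, 28), (96, 1), (132, 14), (136, 33), (140, 33), (144, 36), (148, 35), (152, 36), (156, 6), (256, 19), (260, 32), (264, 33), (268, 33), (272, 30), (276, 33), (280, 48), (284, 24), (288, 19), (292, 20), (296, 21), (300, 26), (304, 3)]
knob z 105.52255877906009
roller x [ 37.38937279  -0.28603193 173.92572508]
[(80, 38), (84, 49), (88, 36), (92, 12), (132, 57), (136, 53), (140, 45), (144, 53), (148, 49), (152, 33), (156, 2), (252, 1), (256, 50), (260, 40), (264, 36), (268, 34), (272, 36), (276, 46), (280, 70), (284, 31), (288, 31), (292, 30), (296, 28), (300, 21)]
knob z 106.61531668834675
roller x [ 32.68284038   1.004772   174.29155149]
```

View pics/fin.png

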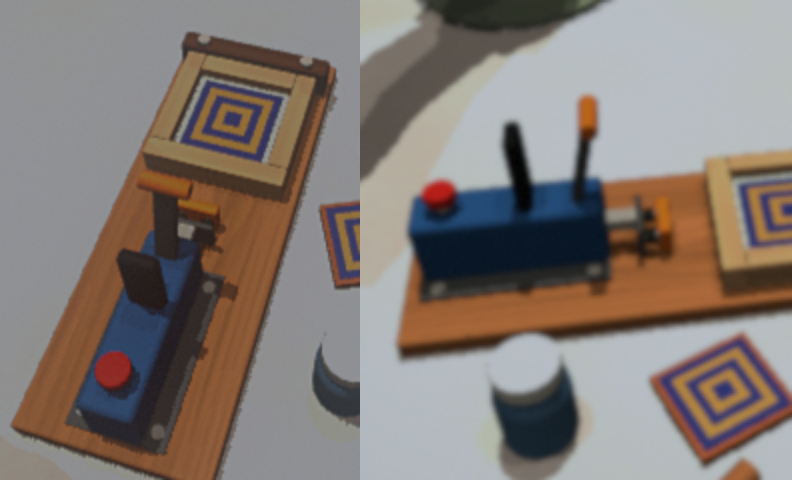

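The pad is back at its starting place, the rail is flush with the frame (moved 8 mm), the knob is up and the roller is at rest.

```bash
python3 -c "
from workcell import *
print(finish_job())"
```

```text
the job is handed in; nothing more can be done
None
```

The job is handed in at about 33 s of 64 s, with no verdict shown: the rail was pushed home and bitten at about 17.5 N on the roller (about 32 N at the pad), the release ran the pad fully back, and the last pictures showed the rail flush, knob up and trigger at rest.

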